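# Slide the heavy oak component box into its bay and latch it in

### The arm

A 6-joint arm with a two-finger parallel gripper is mounted at the origin on the work surface. World frame = base frame: x ahead of the robot, y to its left, z up, the work surface at z = 0. Lengths are in m, angles in rad, forces in N, time in s.
With the tool pointing down it reaches from about 0.425 to 0.95 m from the base axis. Payload 14.7 kg.
Tool frame: the origin (TCP) lies at the very end of the fingers, on their centre line; the grasp point (between the pads) lies 19 mm behind it; y points along the fingers, z is the direction in which the jaws open and shut, and the axes are right-handed (so a half turn about y gives the same grasp; the last joint's range is limited). The gripper opens to 85 mm and grips with 20 to 120 N. Pads are 22 mm wide; open, the fingers measure 114 mm over their backs; the gripper's body (76 mm by 85 mm) begins 54 mm behind the grasp point. The pads swing forward as they close: fully open they stand 13 mm farther back than shut.
Start: joints at [1.138, 0.48, 1.596, -0, 1.065, -0.047], TCP at [0.245, 0.602, 0.231] pointing down, gripper open.
Joint ranges: [-2.75, 2.75], [-0.82, 2.05], [0.23, 2.67], [-1.56, 4.7], [0.09, 2.69], [-2.92, 2.92]. Speed limits (rad/s): [1.89, 1.89, 2.39, 3.01, 3.01, 3.01].

### API

Orientations are given as a rotation vector (axis times angle).
In Python, from workcell import r gives the robot as it stands.
- The arm moves only by the tool move_arm, never from a script. Its argument "increments" is text: rows parted by semicolons, each of 7 numbers parted by spaces: the shift along the tool's x, y, z in cm, then the turn, a rotation vector about the tool's x, y, z in degrees, then the closure, from 0 (fully open) to 1 (shut). In form: tx ty tz wx wy wz jaw; .... A call has 1 to 5 rows; each row is the pose to reach, as a shift and turn from the pose measured when the call began, along the tool's axes at that moment; what a row does not reach only later rows make up. A row lasts 1/12 s, in which the tool goes at most 41.7 mm and 7.16 degrees, less where a joint would pass 70% of its speed; a pose out of reach is approached as far as the arm can. A call with a gripper value outside its range is refused whole. The fingers move at their own pace and stop on an object; "force" is the grip in N (left out, the last holds). Time passes only in rows, so rows that repeat a pose let the fingers close. It gives the time, the measured TCP pose, the force and the opening at its end, in the units of the state.
- r.observe(): the state, without advancing time (a new reading comes with each control period).
- r.snapshot(name): name is "side" or "top" or "wrist"; returns (picture, depth): 384x512x3 uint8, blue, green, red; 384x512 float32, m along the optical axis (not along the pixel's ray), 0 where there is no reading.
- r.calibration(name): a dict with "camera_matrix" (3x3 intrinsics, pixels), "R" (3x3) and "t" (3): a world point X has camera coordinates R X + t; the wrist camera has in their place "mount" (4x4, takes a point from camera to tool coordinates, whose origin is the TCP and whose axes are the tool frame's). Camera axes: x right, y down, z forward; pixel columns grow to the right and rows downward; lengths in m; the calibration is good to about 2 mm. A picture is of the moment at which its call begins: read the wrist's pose just before it. calibration takes no time and is no camera call.
- r.job_done(): hands the job in, once; it reports no verdict.
The state is a dict: "time_s": time; "q": joint angles; "joint_velocities": joint speeds; "tau": joint torques, N m; "ee_pos": TCP position; "ee_rot": TCP orientation; "ft_force": force on the tool from outside, world axes, zero at the start; "ft_torque": the same for the moment, N m; "opening": finger opening in m.
Only numpy, scipy, OpenCV 4.12 (cv2) and the standard library are available. Lean on these libraries where they do the work, as an engineer would, in place of code of your own. Each camera call takes 0.05 s, during which the arm holds its last target.

### The job

Push the heavy oak component box along the bench into the low green bay until it is fully home against the back stop, pushing low near its base so that it slides flat and never tips or leaves the bench. Then push the brass latch bar round behind the box as far as it goes, so that it lies straight across the mouth of the bay. Do it all by pushing: pick nothing up, and leave the valve, plug, coil and chassis foot where they stand.

Things in the scene. Friction and masses are not known exactly. Their poses are not given: they have to be found in the camera images.
- box: Oak box, dark bands, brass top corners, fixed brass catch on the near face: 54 mm along its own x, 110 mm along y, 80 mm tall, 0.6 to 1 kg, loose; 3 to 15 N slide it. Tips if pushed higher than about 35 mm above the bench. Origin: centre of its underside; z up; the face to push on is the near (catch) face at own x = -27 mm; own x points roughly at the bay's back stop.
- bay: Low green-painted steel bay fixed to the bench, walls 14 mm high, 10 mm thick, no floor. Origin: where the centre of the box's underside is when fully home. x points from the mouth to the back stop, y left looking in, z up. Inner face of back stop at x = +27 mm; side walls' inner faces at y = +-59 mm for x = -20 to +27 mm (4 mm play each side of the box).
- bay_mouth (a point): Middle of the bay's mouth on the bench, at x = -65 mm, y = 0 in the bay's frame. From x = -20 mm out to here the side walls flare outwards at 35 degrees, to y = +-91 mm.
- latch_pivot (a point): Axis of the latch bar, at half the bar's height, 45 mm above the bench; at x = -36, y = +84 mm in the bay's frame. A fixed brass post, 12 mm diameter, 58 mm high, stands here; round it the bar has a 20 mm hub.
- latch_tip (a point): Free end of the brass latch bar, 82 mm from the pivot axis, at half height of the bar, 45 mm above the bench. The bar is straight, horizontal, 8 mm thick and 16 mm high (37 to 53 mm above the bench), its last 18 mm painted red.
- latch (a joint): Angle of the latch bar about its upright post, rad. 0: points along the bay's +y, away from the mouth; grows counter-clockwise seen from above; pi/2: along the bay's -x; pi, its end stop: along -y, straight across the mouth, 5 mm behind the homed box. Starts at 0.4 to 1.1. Light friction (1 to 2 N at its middle), no spring: stays where left.
- valve: Bystander: green glass radio valve on a black base, 42 mm diameter, 82 mm tall, standing. Origin: centre of its underside.
- plug: Bystander: black bakelite battery plug with two brass pins, about 58 x 30 x 36 mm. Origin: centre of the underside of its body.
- coil: Bystander: copper coil on a white ceramic former, 44 mm diameter, 50 mm tall, standing. Origin: centre of its underside.
- foot: Bystander: aluminium chassis foot, an angle bracket 40 x 50 x 40 mm. Origin: centre of its underside.
Mind the look-alikes: they are no part of the job. What is shaped like the box but blue, purple or red is not meant.

How it is judged:
By the outcome, as a careful person would: the job done as asked, in the order asked, and still so for the second after the job is handed in, with the robot touching nothing.
It also fails if it takes over 58 s, if anything falls off the work surface, if the arm or the gripper's body presses on something with over 40 N, if the wrist force passes 120 N, or if a joint passes its speed limit or range.

## Working session

There is one attempt and no reset: what is moved stays moved. The work goes in short steps, Python scripts to look and compute and a tool call to move; the robot and the scene stay as the last step left them, time stands still between calls to the robot, and variables do not carry over. Pictures are saved under pics/ and viewed, and the job is handed in when it is done.

Besides the shell and the picture viewer there is one more tool, called after "Call:" as name(argument=value, ...) on one line, values as JSON. move_arm: Moves the arm, as the interface text tells. Its arguments: {"type":"object","properties":{"increments":{"type":"string"},"force":{"type":"number"}},"required":["increments"]}

```bash
mkdir -p pics; ls
python3 - <<'E'
from workcell import r
import cv2,numpy as np
s=r.observe();print(s)
for n in("top","side"):
    p,d=r.snapshot(n);cv2.imwrite(f"pics/{n}0.png",p);np.savez(f"{n}0.npz",p=p,d=d)
    c=r.calibration(n);print(n,c)
print(r.calibration("wrist"))
E
```

```text
pics
{'time_s': 0.0, 'q': array([ 1.13838971e+00,  4.80833806e-01,  1.59685099e+00, -3.95554133e-05,
        1.06511369e+00, -4.66071403e-02]), 'joint_velocities': array([ 8.59060090e-05, -9.63276080e-04,  1.89810391e-03, -1.81419506e-04,
        1.82415912e-03, -2.91580232e-04]), 'tau': array([-2.57259228e-03, -9.50638747e+01, -4.30190527e+01, -5.42235630e-04,
        1.23204774e-02,  1.31633819e-06]), 'ee_pos': array([0.24442159, 0.60185622, 0.23067965]), 'ee_rot': array([-1.5507079 ,  0.30289943, -0.3025008 ]), 'ft_force': array([-0.07392231, -0.75132549, -0.2217638 ]), 'ft_torque': array([ 0.03354872,  0.03055876, -0.00149619]), 'opening': 0.08555614729973199}
top {'camera_matrix': array([[420.5987442 ,   0.        , 250.70275996],
       [  0.        , 420.5987442 , 190.3654638 ],
       [  0.        ,   0.        ,   1.        ]]), 'R': array([[-8.86395236e-04, -9.99675985e-01, -2.54389524e-02],
       [-9.94039159e-01,  3.65418396e-03, -1.08962363e-01],
       [ 1.09020016e-01,  2.51907312e-02, -9.93720314e-01]]), 't': array([0.02076381, 0.54690581, 0.75358268])}
side {'camera
[... 228 characters left out ...]
,
       [-4.65845262e-01, -5.74009235e-01, -6.73425267e-01],
       [ 4.24951499e-01,  5.22415666e-01, -7.39255095e-01]]), 't': array([-0.43378772,  0.29578155,  0.89024541])}
{'camera_matrix': array([[334.40070587,   0.        , 259.99772228],
       [  0.        , 334.40070587, 188.78762153],
       [  0.        ,   0.        ,   1.        ]]), 'mount': array([[-1.36396421e-04,  9.48133641e-01,  3.17871956e-01,
        -8.10380501e-02],
       [ 1.74559608e-04, -3.17871931e-01,  9.48133643e-01,
        -1.42901095e-01],
       [ 9.99999975e-01,  1.84809639e-04, -1.22149243e-04,
        -1.99960192e-04],
       [ 0.00000000e+00,  0.00000000e+00,  0.00000000e+00,
         1.00000000e+00]])}
```

View pics/top0.png

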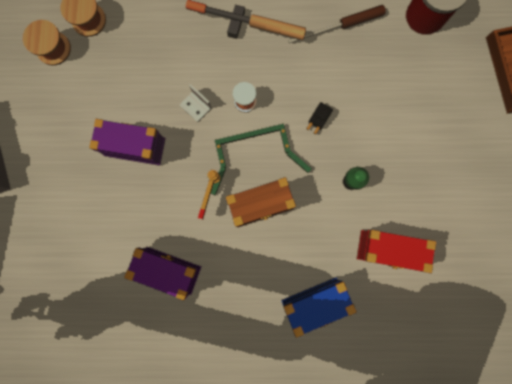

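View pics/side0.png

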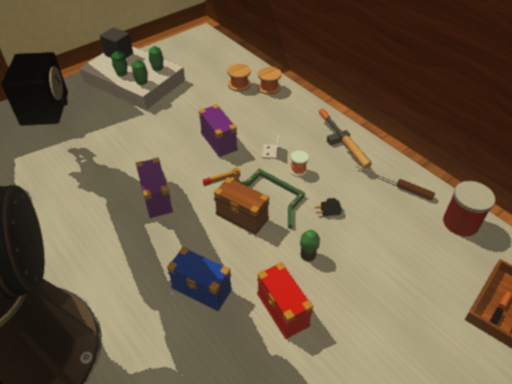

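The oak box is at top-view pixel (262,202). The look-alikes are purple (127,142), dark purple (162,273), blue (319,307) and red (400,250). The green bay opens downward around (255,150), with the latch post at (213,176) and the red tip at (202,214). Next I'll take a close crop and measure.

```bash
cat > h.py <<'E'
import numpy as np,cv2
from workcell import r
def cloud(n,d):
    c=r.calibration(n);K=c["camera_matrix"];v,u=np.indices(d.shape)
    P=np.stack([(u-K[0,2])/K[0,0]*d,(v-K[1,2])/K[1,1]*d,d],-1)
    W=(P-c["t"])@c["R"]; W[d==0]=np.nan; return W
def ray(n,u,v,z):
    c=r.calibration(n);K=c["camera_matrix"];o=-c["R"].T@c["t"]
    w=c["R"].T@np.linalg.solve(K,[u,v,1.]);return o+w*(z-o[2])/w[2]
E
python3 - <<'E'
from h import *
f=np.load("top0.npz");p,d=f["p"],f["d"]
cv2.imwrite("pics/crop0.png",cv2.resize(p[80:240,170:350],None,fx=4,fy=3.7,interpolation=cv2.INTER_CUBIC)[:600])
W=cloud("top",d)
roi=np.zeros(d.shape,bool);roi[110:240,180:330]=1
print("table z",np.nanmedian(W[...,2]))
top=roi&(W[...,2]>.07)&(W[...,2]<.09)
n,l=cv2.connectedComponents(top.astype(np.uint8))
for i in range(1,n):
    m=l==i
    if m.sum()>50:
        q=W[m][:,:2].astype(np.float32);print("box",m.sum(),cv2.minAreaRect(q),W[m].mean(0))
hsv=cv2.cvtColor(p,cv2.COLOR_BGR2HSV)
g=roi&(hsv[...,0]>50)&(hsv[...,0]<95)&(hsv[...,1]>80)
print(g.sum(),np.nanmedian(W[g][:,2]))
vis=p.copy();vis[g]=(255,0,255);vis[top]=(0,255,255)
cv2.imwrite("pics/mask0.png",cv2.resize(vis[80:240,170:350],None,fx=4,fy=3.7,interpolation=cv2.INTER_NEAREST)[:600])
for nm,u,v,z in [("pivot",213,176,.058),("tip",201,217,.053),("c1",219,144,.014),("c2",285,128,.014),("m1",214,192,.014),("m2",310,169,.014)]:
    print(nm,ray("top",u,v,z),W[v,u])
E
```

```text
table z 0.00032806743867824935
box 2001 ((0.521675705909729, 0.001767970621585846), (0.05653504654765129, 0.11143580079078674), 18.095426559448242) [0.52180582 0.00196942 0.08006668]
548 0.01410107699704177
pivot [0.57027127 0.08696562 0.058     ] [0.57010539 0.08683264 0.05914536]
tip [0.49650051 0.10855842 0.053     ] [0.49650706 0.10857879 0.05285844]
c1 [0.63892754 0.08102465 0.014     ] [0.63861884 0.08088328 0.01538319]
c2 [ 0.66952846 -0.04637321  0.014     ] [ 0.6736062  -0.04727784 -0.00158354]
m1 [0.54584795 0.0898894  0.014     ] [0.54594345 0.08999144 0.01309978]
m2 [ 0.58927024 -0.09315201  0.014     ] [ 0.58959349 -0.09338712  0.01198868]
```

View pics/crop0.png

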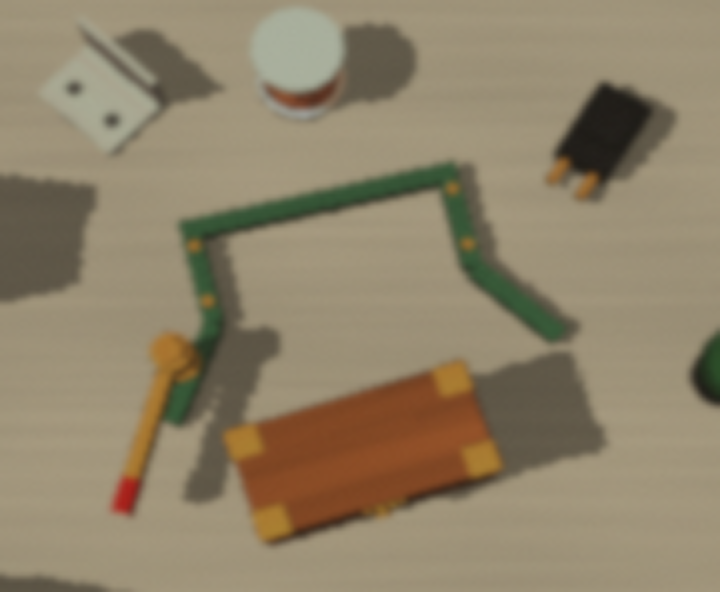

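View pics/mask0.png

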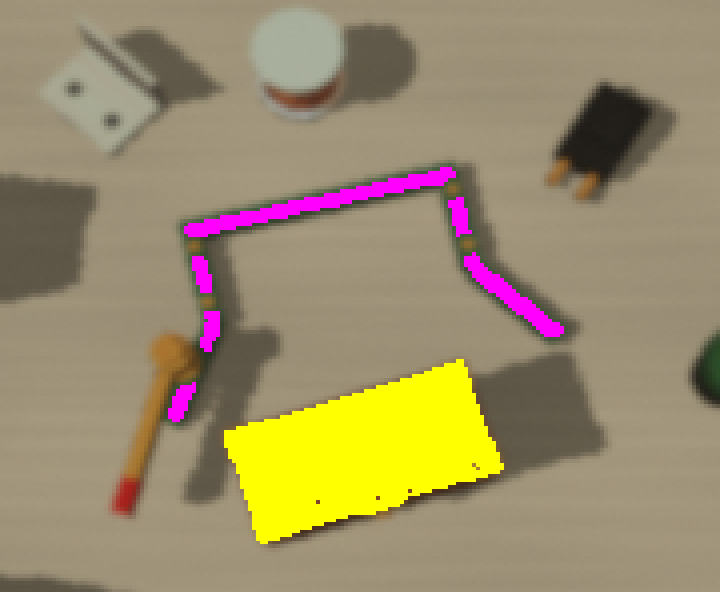

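The crop confirms that the target is the only oak box, with the catch at crop pixel (380,508), which is the side nearer the robot. Next I'll fit the bay, box and latch poses.

```bash
cat > fit.py <<'E'
from h import *
from scipy.optimize import least_squares
def greenfit(p,d,n="top"):
    W=cloud(n,d);hsv=cv2.cvtColor(p,cv2.COLOR_BGR2HSV)
    g=(hsv[...,0]>50)&(hsv[...,0]<95)&(hsv[...,1]>80)&(W[...,2]>.009)&(W[...,2]<.019)&(W[...,0]>.45)&(W[...,0]<.75)&(abs(W[...,1]-.02)<.16)
    Q=W[g][:,:2]
    k=5/np.cos(np.radians(35)); off=k
    seg=[]
    for s in(1,-1):
        seg+=[((32,64*s),(-20,64*s)),((-20,64*s),(-65,s*(91+5.5)))]
    seg.append(((32,64),(32,-64)));seg=np.array(seg)/1000.
    def res(t):
        c,s=np.cos(t[2]),np.sin(t[2]);L=(Q-t[:2])@np.array([[c,-s],[s,c]])
        D=[]
        for a,b in seg:
            v=b-a;u=np.clip((L-a)@v/(v@v),0,1);D.append(np.linalg.norm(L-a-u[:,None]*v,axis=1))
        return np.min(D,0)
    o=least_squares(res,[.61,.01,.23],loss="soft_l1",f_scale=.003)
    return o.x,np.median(res(o.x)),len(Q)
def boxfit(p,d,n="top",near=None):
    W=cloud(n,d);m=((W[...,2]>.072)&(W[...,2]<.088)&(W[...,0]>.42)&(W[...,0]<.70)&(abs(W[...,1]-.0)<.085)).astype(np.uint8)
    k,l,st,_=cv2.connectedComponentsWithStats(m);i=1+np.argmax(st[1:,4])
    return cv2.minAreaRect(W[l==i][:,:2].astype(np.float32)),st[i,4]
E
python3 - <<'E'
from fit import *
from scipy.spatial.transform import Rotation as R
for n in("top","side"):
    f=np.load(n+"0.npz");b,m,k=greenfit(f["p"],f["d"],n);print(n,"bay",b,np.degrees(b[2]),m,k)
    print("box",boxfit(f["p"],f["d"],n))
    c,s=np.cos(b[2]),np.sin(b[2]);B=np.array([[c,-s],[s,c]])
    print("pivot pred",b[:2]+B@[-.036,.084])
    if n=="top":
        for q in[(.5217,.0018),(.4965,.1086)]:print("in bay",(np.array(q)-b[:2])@B)
print(R.from_rotvec(r.observe()["ee_rot"]).as_matrix())
p,d=r.snapshot("wrist");cv2.imwrite("pics/w0.png",p)
E
```

```text
top bay [0.62689929 0.01479338 0.23231363] 13.310590475377198 0.0018039996457331936 545
box (((0.521675705909729, 0.001767970621585846), (0.05653504654765129, 0.11143580079078674), 18.095426559448242), np.int32(2000))
pivot pred [0.5725271  0.08824857]
in bay [-0.10536472  0.01157566]
in bay [-0.10529923  0.12130841]
side bay [0.62529084 0.01124291 0.23382526] 13.397200719188172 0.0020361927323594774 240
box (((0.52083820104599, -0.0020537525415420532), (0.05771231651306152, 0.11361928284168243), 17.209075927734375), np.int32(1043))
pivot pred [0.57080767 0.08461582]
[[ 9.26515787e-01 -4.69742746e-04  3.76255599e-01]
 [-3.76255887e-01 -9.93669646e-04  9.26515256e-01]
 [-6.13500535e-05 -9.99999396e-01 -1.09739409e-03]]
```

View pics/w0.png

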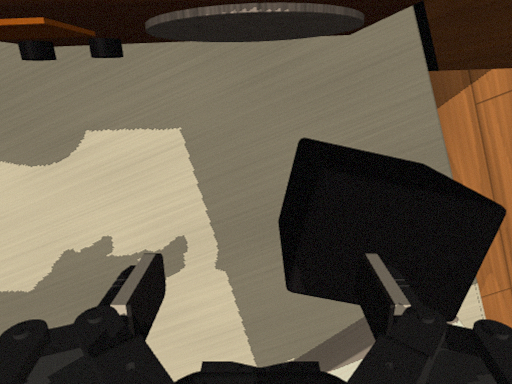

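```bash
cat > inc.py <<'E'
import sys
from h import *
from scipy.spatial.transform import Rotation as R
def inc(x,y,z,yaw,tilt=0,verbose=True):
    "target: TCP, yaw(deg) of tool x, tilt(deg) tip-forward"
    s=r.observe();M=R.from_rotvec(s["ee_rot"])
    base=R.from_matrix(np.array([[1,0,0],[0,0,1],[0,-1,0]]).astype(float))  # x->x, y->-z, z->y
    T=R.from_euler("z",yaw,degrees=True)*base*R.from_rotvec([0,0,-np.radians(tilt)])
    dp=M.inv().apply(np.array([x,y,z])-s["ee_pos"])*100
    w=np.degrees((M.inv()*T).as_rotvec())
    print("t=%.2f"%s["time_s"],"pos",s["ee_pos"].round(4),"F",s["ft_force"].round(1),"tool x yaw %.1f"%np.degrees(np.arctan2(*M.as_matrix()[[1,0],0])),"op",round(s["opening"],4),"q",s["q"].round(2))
    print("INC",dp.round(2),w.round(2))
if __name__=="__main__":inc(*map(float,sys.argv[1:]))
E
python3 inc.py .48 .30 .2 -2; python3 inc.py .465 -.0175 .15 18
```

```text
t=0.15 pos [0.2445 0.6019 0.2308] F [-0.5 -0.6  0.2] tool x yaw -22.1 op 0.0852 q [ 1.14  0.48  1.6  -0.    1.07 -0.05]
INC [ 33.19   3.1  -19.11] [ 5.00e-02 -2.01e+01 -1.00e-02]
t=0.15 pos [0.2445 0.6019 0.2308] F [-0.5 -0.6  0.2] tool x yaw -22.1 op 0.0852 q [ 1.14  0.48  1.6  -0.    1.07 -0.05]
INC [ 43.74   8.13 -49.09] [ 5.00e-02 -4.01e+01 -2.00e-02]
```

Call:
move_arm(increments="33.2 1 -19 0 -20 0 0;33.2 1 -19 0 -20 0 0;33.2 1 -19 0 -20 0 0;33.2 1 -19 0 -20 0 0;33.2 1 -19 0 -20 0 0")

```text
time_s: 0.57
ee_pos: [0.3707, 0.4404, 0.2256]
ee_rot: [-1.572, 0.028, -0.027]
ft_force: [0.9, -0.3, 1.5]
opening: 0.0851
```

Call:
move_arm(increments="17 1 -17 0 0 0 0;17 1 -17 0 0 0 0;17 1 -17 0 0 0 0;17 1 -17 0 0 0 0;17 1 -17 0 0 0 0")

```text
time_s: 0.98
ee_pos: [0.5127, 0.2876, 0.217]
ee_rot: [-1.572, 0.028, -0.027]
ft_force: [0.2, 1.6, 0.0]
opening: 0.0851
```

```bash
python3 inc.py .460 -.0185 .15 18 0
```

```text
t=0.98 pos [0.5127 0.2876 0.217 ] F [0.2 1.6 0. ] tool x yaw -2.0 op 0.0851 q [ 0.46  0.41  1.76 -0.    0.98 -1.08]
INC [ -4.19   6.74 -30.77] [  0.06 -20.01  -0.04]
```

Call:
move_arm(increments="-4.2 5 -30.8 0 -20 0 0;-4.2 5 -30.8 0 -20 0 0;-4.2 5 -30.8 0 -20 0 0;-4.2 5 -30.8 0 -20 0 0;-4.2 5 -30.8 0 -20 0 0")

```text
time_s: 1.4
ee_pos: [0.4779, 0.0909, 0.185]
ee_rot: [-1.558, -0.247, 0.248]
ft_force: [1.0, -0.2, 0.1]
opening: 0.0855
```

```bash
python3 inc.py .460 -.0185 .11 18 5
```

```text
t=1.40 pos [0.4779 0.0909 0.185 ] F [ 1.  -0.2  0.1] tool x yaw 18.1 op 0.0855 q [ 0.13  0.31  2.01 -0.    0.82 -1.76]
INC [-5.09  7.52 -9.84] [ 0.05  0.08 -5.06]
```

Call:
move_arm(increments="-5.1 4 -9.8 0 0 -5 0;-5.1 6 -9.8 0 0 -5 0;-5.1 7.5 -9.8 0 0 -5 0;-5.1 7.5 -9.8 0 0 -5 0;-5.1 7.5 -9.8 0 0 -5 0")

```text
time_s: 1.82
ee_pos: [0.4578, -0.02, 0.1082]
ee_rot: [-1.542, -0.309, 0.18]
ft_force: [-0.5, 0.9, 0.1]
opening: 0.0853
```

```bash
python3 inc.py .460 -.0185 .025 18 5
python3 - <<'E'
from h import *
for n in("side","wrist"):
    p,d=r.snapshot(n);cv2.imwrite(f"pics/{n}1.png",p)
E
```

```text
t=1.82 pos [ 0.4578 -0.02    0.1082] F [-0.5  0.9  0.1] tool x yaw 17.9 op 0.0853 q [-0.14  0.38  2.2   0.08  0.49 -2.09]
INC [-0.43  8.31  0.07] [-0.03 -0.11 -0.26]
```

View pics/side1.png

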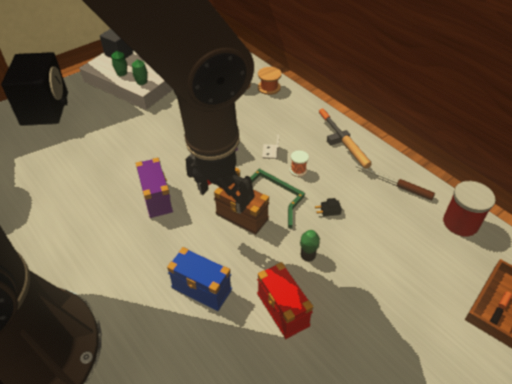

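View pics/wrist1.png

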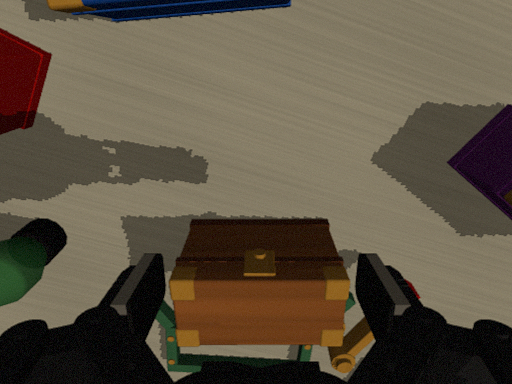

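Call:
move_arm(increments="-0.8 3 0 0 0 0 0.35;-0.6 6 0 0 0 0 0.35;-0.4 8.5 0 0 0 0 0.35;-0.4 9 0 0 0 0 0.35;-0.4 9 0 0 0 0 0.35")

```text
time_s: 2.33
ee_pos: [0.4632, -0.016, 0.0197]
ee_rot: [-1.542, -0.312, 0.182]
ft_force: [-0.6, -0.3, -0.0]
opening: 0.0552
```

```bash
python3 inc.py .460 -.0185 .015 18 5
python3 - <<'E'
from h import *
from scipy.spatial.transform import Rotation as R
s=r.observe()
p,d=r.snapshot("wrist");cv2.imwrite(f"pics/wrist2.png",p)
c=r.calibration("wrist");K=c["camera_matrix"];v,u=np.indices(d.shape)
P=np.stack([(u-K[0,2])/K[0,0]*d,(v-K[1,2])/K[1,1]*d,d],-1)@c["mount"][:3,:3].T+c["mount"][:3,3]
P[d==0]=np.nan
np.savez("w2.npz",P=P,p=p)
W=P@R.from_rotvec(s["ee_rot"]).as_matrix().T+s["ee_pos"]
# fingers: tool |x|<.02, |z| <.06, y>-.06
m=(abs(P[...,0])<.02)&(abs(P[...,2])<.06)&(P[...,1]>-.05)&(P[...,1]<.005)
for sg in(1,-1):
    k=m&(sg*P[...,2]>0);q=P[k];print(len(q),np.nanmin(q,0),np.nanmax(q,0),"z world min",np.nanmin(W[k][:,2]))
E
```

```text
t=2.33 pos [ 0.4632 -0.016   0.0197] F [-0.6 -0.3 -0. ] tool x yaw 18.1 op 0.0552 q [-0.13  0.57  2.25  0.15  0.26 -2.15]
INC [-0.42  0.43 -0.14] [-0.04  0.09 -0.18]
2921 [-0.01395364 -0.04999653  0.0264406 ] [ 0.01211473 -0.0037357   0.05511731] z world min 0.023331800800921145
2908 [-0.01389202 -0.04999232 -0.05690303] [ 0.01176283 -0.00366483 -0.02819404] z world min 0.0230212097423764
```

View pics/wrist2.png

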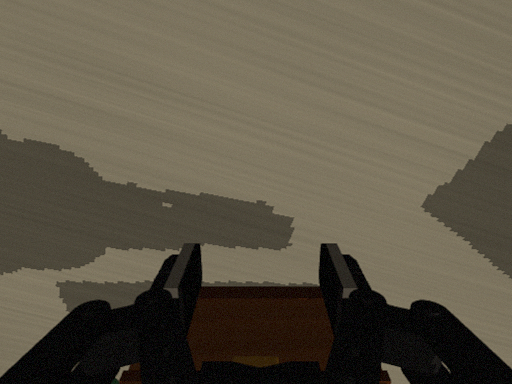

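```bash
cat > binc.py <<'E'
import sys
from inc import *
B0=np.array([.6265,.0138]);TH=13.3
def toW(bx,by):
    c,s=np.cos(np.radians(TH)),np.sin(np.radians(TH));return B0+np.array([c*bx-s*by,s*bx+c*by])/1000
def cur():
    c,s=np.cos(np.radians(TH)),np.sin(np.radians(TH));q=(r.observe()["ee_pos"][:2]-B0)*1000
    return np.array([c*q[0]+s*q[1],-s*q[0]+c*q[1]])
if __name__=="__main__":
    bx,by,z,yaw,tilt=map(float,sys.argv[1:6]);print("bay now",cur().round(1));inc(*toW(bx,by),z/1000,TH+yaw,tilt)
E
python3 binc.py -144 8.5 15 4.5 5;python3 binc.py -130 7 15 4 5
```

```text
bay now [-165.5    8.2]
t=2.38 pos [ 0.4636 -0.0163  0.0207] F [ 0.  -0.1  0.8] tool x yaw 18.1 op 0.0556 q [-0.13  0.56  2.25  0.14  0.26 -2.15]
INC [ 2.08  0.75 -0.15] [-0.02  0.28 -0.11]
bay now [-165.5    8.2]
t=2.38 pos [ 0.4636 -0.0163  0.0207] F [ 0.  -0.1  0.8] tool x yaw 18.1 op 0.0556 q [-0.13  0.56  2.25  0.14  0.26 -2.15]
INC [ 3.46  0.87 -0.42] [-0.07  0.77 -0.11]
```

Call:
move_arm(increments="0.4 0.5 -0.1 0 0.2 0 0.35;0.8 0.7 -0.1 0 0.2 0 0.35;1.2 0.7 -0.15 0 0.2 0 0.35;1.6 0.75 -0.15 0 0.2 0 0.35;2 0.75 -0.15 0 0.3 0 0.35")

```text
time_s: 2.8
ee_pos: [0.4844, -0.0112, 0.0154]
ee_rot: [-1.543, -0.31, 0.176]
ft_force: [0.2, -0.3, -0.1]
opening: 0.0556
```

```bash
python3 binc.py -130 7 15 4 5;python3 binc.py -115 5 15 3 5
```

```text
bay now [-144.     8.3]
t=2.80 pos [ 0.4844 -0.0112  0.0154] F [ 0.2 -0.3 -0.1] tool x yaw 17.8 op 0.0556 q [-0.11  0.59  2.2   0.13  0.28 -2.12]
INC [ 1.38  0.16 -0.24] [-0.04  0.47 -0.06]
bay now [-144.     8.3]
t=2.80 pos [ 0.4844 -0.0112  0.0154] F [ 0.2 -0.3 -0.1] tool x yaw 17.8 op 0.0556 q [-0.11  0.59  2.2   0.13  0.28 -2.12]
INC [ 2.85  0.29 -0.56] [-0.13  1.47 -0.06]
```

Call:
move_arm(increments="0.4 0.05 0 0 0 0 0.35;0.8 0.1 -0.1 0 0.2 0 0.35;1.2 0.15 -0.2 0 0.4 0 0.35;1.6 0.2 -0.3 0 0.6 0 0.35;2 0.2 -0.4 0 1 0 0.35")

```text
time_s: 3.22
ee_pos: [0.5039, -0.0087, 0.0149]
ee_rot: [-1.543, -0.294, 0.164]
ft_force: [-2.9, 0.3, -2.3]
opening: 0.0557
```

```bash
python3 binc.py -95 3 15 2 5
python3 - <<'E'
from h import *
p,d=r.snapshot("side");cv2.imwrite("pics/side3.png",cv2.resize(p[130:270,150:350],None,fx=3.5,fy=3.5))
E
```

```text
bay now [-124.4    6.3]
t=3.22 pos [ 0.5039 -0.0087  0.0149] F [-2.9  0.3 -2.3] tool x yaw 16.8 op 0.0557 q [-0.1   0.6   2.16  0.11  0.31 -2.07]
INC [ 2.91  0.24 -0.51] [-0.27  1.46 -0.18]
```

View pics/side3.png

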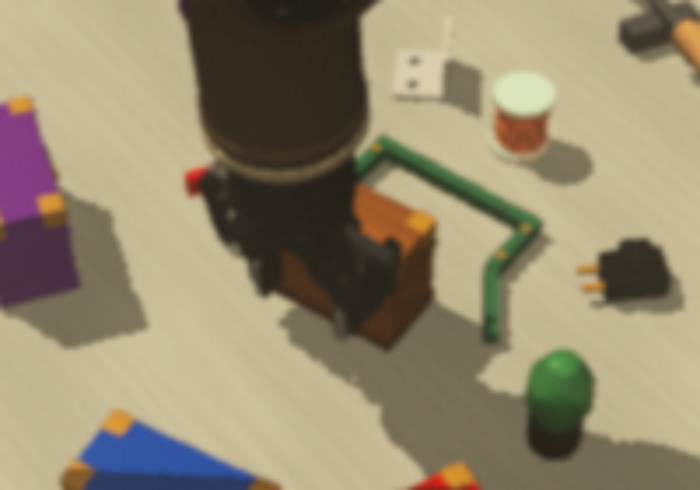

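Call:
move_arm(increments="0.5 0.05 -0.1 0 0.3 0 0.35;1 0.1 -0.2 0 0.6 0 0.35;1.5 0.15 -0.25 0 0.9 0 0.35;2 0.2 -0.35 0 1.2 0 0.35;2.5 0.2 -0.45 0 1.4 0 0.35")

```text
time_s: 3.68
ee_pos: [0.5299, -0.0057, 0.0151]
ee_rot: [-1.544, -0.274, 0.144]
ft_force: [-2.3, -0.4, -1.9]
opening: 0.0557
```

```bash
python3 binc.py -78 1.7 15 1 5
python3 - <<'E'
from fit import *
p,d=r.snapshot("top");cv2.imwrite("pics/top4.png",cv2.resize(p[80:240,170:350],None,fx=4,fy=3.7))
np.savez("top4.npz",p=p,d=d)
try: print(boxfit(p,d))
except Exception as e: print(e)
E
```

```text
bay now [-98.5   3.2]
t=3.68 pos [ 0.5299 -0.0057  0.0151] F [-2.3 -0.4 -1.9] tool x yaw 15.3 op 0.0557 q [-0.09  0.62  2.1   0.1   0.35 -2.02]
INC [ 2.04  0.18 -0.22] [-0.35  1.   -0.2 ]
attempt to get argmax of an empty sequence
```

View pics/top4.png

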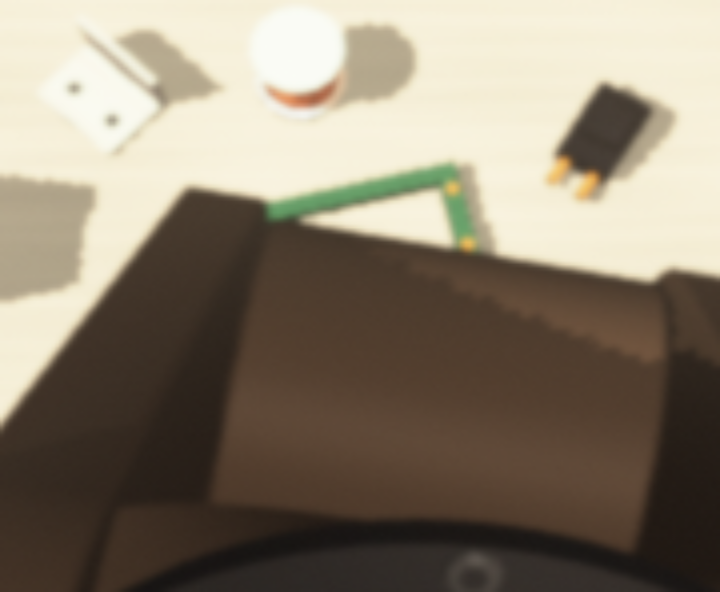

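The arm covers the box in the top view. I'll use the wrist and side views to check it.

Call:
move_arm(increments="0.5 0.05 -0.1 0 0.3 0 0.35;1 0.1 -0.1 0 0.5 0 0.35;1.5 0.15 -0.2 0 0.7 0 0.35;2 0.2 -0.2 0 0.9 0 0.35;2.4 0.2 -0.25 0 1 0 0.35")

```text
time_s: 4.15
ee_pos: [0.5549, -0.0018, 0.0152]
ee_rot: [-1.545, -0.26, 0.13]
ft_force: [-3.4, -0.7, -2.2]
opening: 0.0553
```

```bash
python3 binc.py -55 .7 15 0 5
python3 - <<'E'
from fit import *
p,d=r.snapshot("wrist");q,_=r.snapshot("side");
cv2.imwrite("pics/ws5.png",np.hstack([cv2.resize(p,(400,300)),cv2.resize(q[130:250,200:360],(400,300))]))
E
```

```text
bay now [-73.2   1.3]
t=4.15 pos [ 0.5549 -0.0018  0.0152] F [-3.4 -0.7 -2.2] tool x yaw 14.3 op 0.0553 q [-0.08  0.64  2.04  0.09  0.39 -1.98]
INC [ 1.81  0.17 -0.09] [-0.42  0.97 -0.16]
```

View pics/ws5.png

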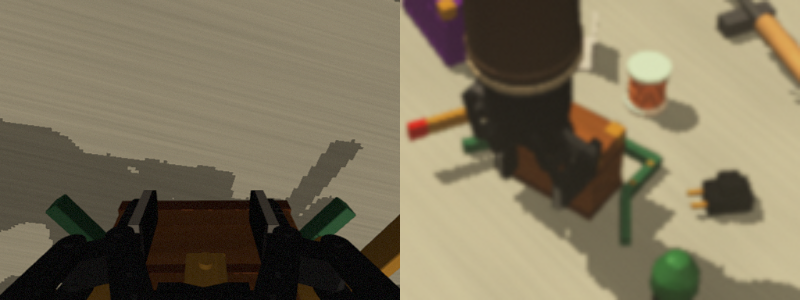

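In the wrist view the box's lower edge spans columns 120–289 and the flare ends are at about 62 and 342. The box is centred and square. I'll keep pushing.

Call:
move_arm(increments="0.4 0.05 0 0 0.2 0 0.35;0.8 0.1 0 0 0.4 0 0.35;1.2 0.1 -0.05 0 0.6 0 0.35;1.6 0.15 -0.1 0 0.8 0 0.35;2 0.2 -0.1 0 1 0 0.35")

```text
time_s: 4.67
ee_pos: [0.5755, 0.0021, 0.015]
ee_rot: [-1.545, -0.247, 0.115]
ft_force: [-6.5, -1.4, 3.7]
opening: 0.0552
```

```bash
python3 binc.py -39 0 15 0 5
python3 - <<'E'
from fit import *
p,d=r.snapshot("wrist");q,_=r.snapshot("side");
cv2.imwrite("pics/ws6.png",np.hstack([cv2.resize(p,(400,300)),cv2.resize(q[130:250,200:360],(400,300))]))
E
```

```text
bay now [-52.3   0.4]
t=4.67 pos [0.5755 0.0021 0.015 ] F [-6.5 -1.4  3.7] tool x yaw 13.3 op 0.0552 q [-0.07  0.65  2.    0.08  0.42 -1.94]
INC [ 1.33  0.12 -0.04] [-0.39 -0.03 -0.1 ]
```

View pics/ws6.png

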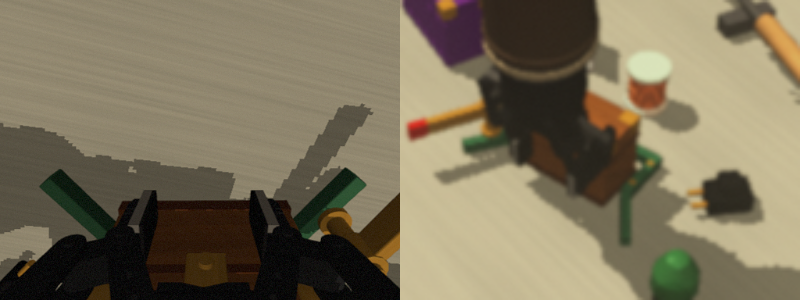

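Call:
move_arm(increments="0.3 0.05 0 0 0 0 0.35;0.6 0.05 0 0 0 0 0.35;0.9 0.1 0 0 0 0 0.35;1.1 0.1 0 0 0 0 0.35;1.3 0.1 0 0 0 0 0.35")

```text
time_s: 5.18
ee_pos: [0.5892, 0.0053, 0.0152]
ee_rot: [-1.546, -0.249, 0.115]
ft_force: [-2.8, -0.9, -2.9]
opening: 0.0553
```

```bash
python3 binc.py -36 0 15 0 5
```

```text
bay now [-38.2   0.3]
t=5.18 pos [0.5892 0.0053 0.0152] F [-2.8 -0.9 -2.9] tool x yaw 13.3 op 0.0553 q [-0.06  0.66  1.96  0.07  0.44 -1.93]
INC [ 0.22  0.04 -0.03] [-0.37 -0.02 -0.03]
```

Still sliding at about 3 N, so it isn't against the stop yet.

Call:
move_arm(increments="0.15 0.02 0 0 0 0 0.35;0.3 0.02 0 0 0 0 0.35;0.4 0.02 0 0 0 0 0.35")

```text
time_s: 5.43
ee_pos: [0.591, 0.0058, 0.0149]
ee_rot: [-1.545, -0.246, 0.118]
ft_force: [-17.8, -12.4, 9.2]
opening: 0.0553
```

```bash
python3 binc.py -34 0 15 0 5
```

```text
bay now [-36.3   0.4]
t=5.43 pos [0.591  0.0058 0.0149] F [-17.8 -12.4   9.2] tool x yaw 13.3 op 0.0553 q [-0.06  0.66  1.96  0.07  0.44 -1.93]
INC [ 0.23  0.01 -0.04] [-0.42 -0.   -0.25]
```

Call:
move_arm(increments="0.3 0 0 0 0 0 0.35;0 0 0 0 0 0 0.35;-2 0 0 0 0 0 0.35;-4 -0.2 0 0 0 0 0.35;-5 -0.5 0 0 0 0 0.35")

```text
time_s: 5.85
ee_pos: [0.5405, -0.006, 0.0155]
ee_rot: [-1.545, -0.245, 0.119]
ft_force: [0.1, 0.4, 0.0]
opening: 0.0555
```

```bash
python3 - <<'E'
from fit import *
p,d=r.snapshot("side");np.savez("side7.npz",p=p,d=d);w,_=r.snapshot("wrist")
cv2.imwrite("pics/s7.png",np.hstack([cv2.resize(w,(400,300)),cv2.resize(p[130:250,200:360],(400,300))]))
E
python3 binc.py -90 0 120 0 0
```

```text
bay now [-87.4   0.3]
t=5.95 pos [ 0.5413 -0.006   0.0162] F [1.1 0.1 0.4] tool x yaw 13.3 op 0.0553 q [-0.09  0.62  2.07  0.09  0.37 -1.98]
INC [  0.6  -10.37   0.04] [-0.42 -0.02  4.74]
```

View pics/s7.png

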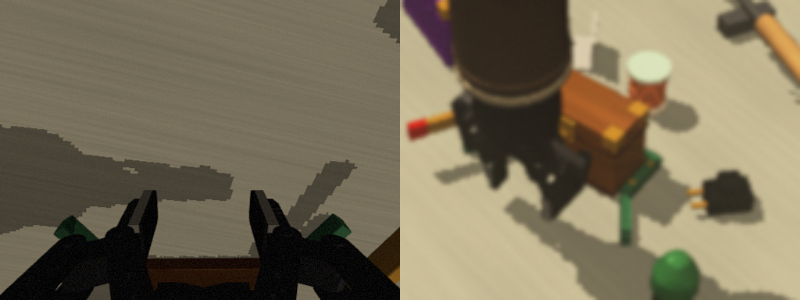

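Call:
move_arm(increments="-0.3 -3 0 0 0 5 0.35;0 -7 0 0 0 5 0.6;0 -10 0 0 0 5 1;0 -11 0 0 0 5 1;0 -11 0 0 0 5 1")

```text
time_s: 6.37
ee_pos: [0.5359, -0.009, 0.1291]
ee_rot: [-1.558, -0.183, 0.181]
ft_force: [1.2, -0.5, -0.5]
opening: 0.0073
```

```bash
python3 binc.py -66 150 120 -70 0
```

```text
bay now [-93.4  -1.3]
t=6.37 pos [ 0.5359 -0.009   0.1291] F [ 1.2 -0.5 -0.5] tool x yaw 13.3 op 0.0073 q [-0.08  0.45  1.96  0.01  0.73 -1.89]
INC [ 2.74  0.99 15.13] [-0.33 70.   -0.09]
```

Call:
move_arm(increments="2 -4 22 0 35 0 1;2 -4 22 0 35 0 1;2 -4 24 0 35 0 1;2 -4 26 0 35 0 1;2 -4 28 0 35 0 1")

```text
time_s: 6.78
ee_pos: [0.5083, 0.1691, 0.1565]
ee_rot: [-1.551, 0.248, -0.247]
ft_force: [1.6, -0.2, 0.2]
opening: -0.0001
```

Call:
move_arm(increments="-4 0 8 0 35 0 1;-4 0 8 0 35 0 1;-4 0 8 0 35 0 1;-4 0 8 0 35 0 1;-4 0 8 0 35 0 1")

```text
time_s: 7.2
ee_pos: [0.4952, 0.2595, 0.156]
ee_rot: [-1.447, 0.71, -0.706]
ft_force: [-0.6, 0.4, 0.2]
opening: -0.0001
```

```bash
python3 - <<'E'
from fit import *
p,d=r.snapshot("top");q,e=r.snapshot("side");np.savez("t8.npz",p=p,d=d);np.savez("s8.npz",p=q,d=e)
cv2.imwrite("pics/t8.png",np.hstack([cv2.resize(p[90:230,160:350],(400,300)),cv2.resize(q[130:250,200:360],(400,300))]))
for n,a,b in(("top",p,d),("side",q,e)):
    f=np.load(n+"0.npz");B,_,_=greenfit(f["p"],f["d"],n);bx=boxfit(a,b,n);print(n,bx,greenfit(a,b,n)[0],B)
    c,s=np.cos(B[2]),np.sin(B[2]);v=np.array(bx[0][0])-B[:2];print("box in bay",[v[0]*c+v[1]*s,-v[0]*s+v[1]*c])
E
python3 binc.py -66 145 120 -100 0
```

```text
top (((0.6265989542007446, 0.016175441443920135), (0.05654953047633171, 0.11183103919029236), 12.916655540466309), np.int32(1938)) [0.62651552 0.01467436 0.22924406] [0.62689929 0.01479338 0.23231363]
box in bay [np.float64(2.5920644096980255e-05), np.float64(0.001414081190202116)]
side (((0.6257591843605042, 0.01252063736319542), (0.05864698067307472, 0.11269070953130722), 13.31287670135498), np.int32(915)) [0.62625053 0.01197906 0.23182217] [0.62529084 0.01124291 0.23382526]
box in bay [np.float64(0.0007516493154411277), np.float64(0.001134443720626583)]
bay now [-71.4 268.1]
t=7.30 pos [0.4953 0.2583 0.1561] F [-0.5 -0.6 -0.6] tool x yaw -51.9 op 0.0002 q [ 0.42  0.44  1.88  0.01  0.81 -0.25]
INC [11.42  3.54 -4.69] [-0.11 34.79 -0.31]
```

View pics/t8.png

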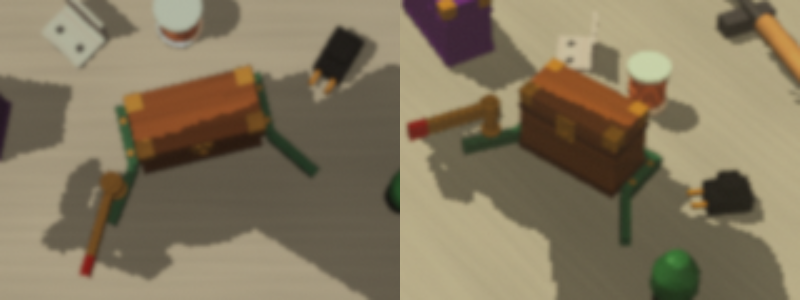

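The box is home: within 1 mm in x, 1.3 mm off in y and square. The latch hasn't moved. Next I'll move to the outside of the bar.

```bash
python3 binc.py -66 145 100 -118 0
```

```text
bay now [-71.4 268.1]
t=7.30 pos [0.4953 0.2583 0.1561] F [-0.5 -0.6 -0.6] tool x yaw -51.9 op 0.0002 q [ 0.42  0.44  1.88  0.01  0.81 -0.25]
INC [11.43  5.54 -4.69] [-0.06 52.79 -0.33]
```

Call:
move_arm(increments="4 1 -2 0 36 0 1;8 2 -3 0 36 0 1;11 4 -4.5 0 36 0 1;11.4 5 -4.7 0 36 0 1;11.4 5.5 -4.7 0 36 0 1")

```text
time_s: 7.72
ee_pos: [0.5287, 0.137, 0.0983]
ee_rot: [-1.225, 1.185, -1.177]
ft_force: [-0.2, -1.3, -0.4]
opening: 0.0001
```

```bash
python3 binc.py -66 145 35 -118 0
```

```text
bay now [-66.8 142.4]
t=7.72 pos [0.5287 0.137  0.0983] F [-0.2 -1.3 -0.4] tool x yaw -87.8 op 0.0001 q [0.19 0.51 1.95 0.01 0.68 0.15]
INC [-0.24  6.33  0.04] [ 0.15 16.86 -0.27]
```

Call:
move_arm(increments="-0.2 2 0 0 7 0 1;-0.2 4 0 0 14 0 1;-0.2 6.3 0 0 17 0 1;-0.2 6.3 0 0 17 0 1")

```text
time_s: 8.05
ee_pos: [0.5266, 0.1386, 0.0316]
ee_rot: [-1.079, 1.404, -1.391]
ft_force: [-1.3, -0.6, -0.3]
opening: -0.0001
```

```bash
cat > arc.py <<'E'
import sys
from binc import *
# rows along arc: phi list (deg), r, off(mm), z
def arc(phis,rr,off,z=35):
    s=r.observe();M=R.from_rotvec(s["ee_rot"])
    base=R.from_matrix(np.array([[1,0,0],[0,0,1],[0,-1,0]]).astype(float))
    q=cur()-[-36,84]
    print("t=%.2f"%s["time_s"],"pos",s["ee_pos"].round(4),"bay",cur().round(1),"F",s["ft_force"].round(1),"rel-pivot",q.round(1),"yaw-rel %.1f"%(np.degrees(np.arctan2(*M.as_matrix()[[1,0],0]))-TH),"q6 %.2f"%s["q"][5])
    for ph in phis:
        a=np.radians(ph);p=np.array([-36,84])+rr*np.array([-np.sin(a),np.cos(a)])+off*np.array([np.cos(a),np.sin(a)])
        dp=M.inv().apply(np.append(toW(*p),z/1000)-s["ee_pos"])*100
        T=R.from_euler("z",TH+ph-180,degrees=True)*base
        print(ph,dp.round(2),np.degrees((M.inv()*T).as_rotvec()).round(1))
v=list(map(float,sys.argv[1:]));arc(v[2:],v[0],v[1])
E
python3 arc.py 55 16 62 66 70 75 80
python3 - <<'E'
from fit import *
q,e=r.snapshot("side");p,_=r.snapshot("wrist")
cv2.imwrite("pics/s9.png",np.hstack([cv2.resize(p,(400,300)),cv2.resize(q[110:250,170:357],(400,300))]))
E
```

```text
t=8.05 pos [0.5266 0.1386 0.0316] bay [-68.5 144.4] F [-1.3 -0.6 -0.3] rel-pivot [-32.5  60.4] yaw-rel -118.1 q6 0.45
62.0 [ 2.21 -0.35  0.21] [ 0.4 -0.1 -0.1]
66.0 [ 2.59 -0.35  0.11] [ 0.4 -4.1 -0.1]
70.0 [ 2.99 -0.35  0.04] [ 0.4 -8.1 -0.1]
75.0 [ 3.48 -0.35 -0.01] [  0.4 -13.1  -0.2]
80.0 [ 3.98 -0.35 -0.02] [  0.4 -18.1  -0.2]
```

View pics/s9.png

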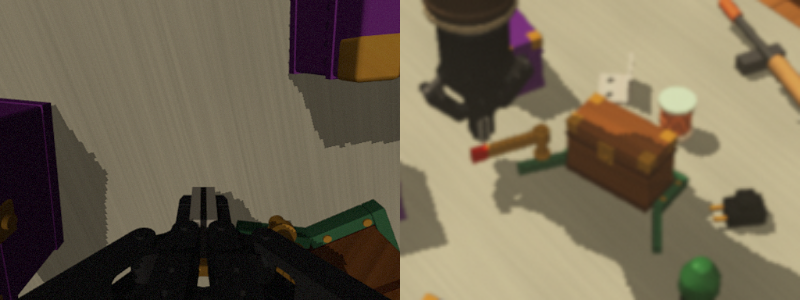

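Call:
move_arm(increments="1 -0.2 0.2 0 0 0 1;1.6 -0.3 0.2 0 0 0 1;2.2 -0.35 0.2 0 0 0 1;2.6 -0.35 0.1 0 -4 0 1;3 -0.35 0.05 0 -8 0 1")

```text
time_s: 8.57
ee_pos: [0.5214, 0.1092, 0.0392]
ee_rot: [-1.153, 1.295, -1.285]
ft_force: [-0.2, 1.9, 1.5]
opening: 0.0
```

```bash
python3 arc.py 55 16 74 79 84 89 94
python3 - <<'E'
from fit import *
q,e=r.snapshot("side");p,_=r.snapshot("wrist")
cv2.imwrite("pics/s10.png",np.hstack([cv2.resize(p,(400,300)),cv2.resize(q[110:250,170:357],(400,300))]))
E
```

```text
t=8.57 pos [0.5214 0.1092 0.0392] bay [-80.3 117. ] F [-0.2  1.9  1.5] rel-pivot [-44.3  33. ] yaw-rel -109.6 q6 0.25
74.0 [ 0.37  0.42 -0.31] [ 0.2 -3.6 -0.3]
79.0 [ 0.86  0.41 -0.4 ] [ 0.1 -8.6 -0.3]
84.0 [ 1.36  0.41 -0.44] [  0.1 -13.6  -0.3]
89.0 [ 1.86  0.41 -0.44] [  0.1 -18.6  -0.3]
94.0 [ 2.36  0.41 -0.4 ] [  0.1 -23.6  -0.3]
```

View pics/s10.png

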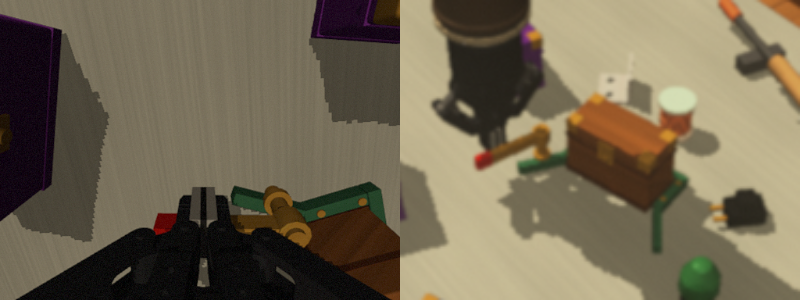

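The finger is behind the bar, between the red tip and the hub, with a contact force of about 2 N. I'll carry on round the arc.

Call:
move_arm(increments="0.35 0.2 -0.2 0 -3 0 1;0.85 0.3 -0.3 0 -8 0 1;1.35 0.35 -0.4 0 -13 0 1;1.85 0.35 -0.4 0 -18 0 1;2.35 0.35 -0.4 0 -23 0 1")

```text
time_s: 9.08
ee_pos: [0.515, 0.086, 0.036]
ee_rot: [-1.33, 0.995, -0.988]
ft_force: [1.7, 2.6, -0.8]
opening: -0.0002
```

```bash
python3 arc.py 55 16 97 102 107 112 117
```

```text
t=9.08 pos [0.515 0.086 0.036] bay [-91.9  95.9] F [ 1.7  2.6 -0.8] rel-pivot [-55.9  11.9] yaw-rel -86.6 q6 -0.20
97.0 [ 0.27  0.1  -0.08] [ 0.  -3.6 -0.3]
102.0 [ 0.76  0.09 -0.17] [-0.  -8.6 -0.3]
107.0 [ 1.26  0.09 -0.21] [ -0.  -13.6  -0.3]
112.0 [ 1.76  0.09 -0.21] [ -0.  -18.6  -0.3]
117.0 [ 2.25  0.09 -0.17] [ -0.  -23.6  -0.3]
```

Call:
move_arm(increments="0.3 0.1 -0.1 0 -4 0 1;0.8 0.1 -0.15 0 -9 0 1;1.3 0.1 -0.2 0 -14 0 1;1.8 0.1 -0.2 0 -19 0 1;2.25 0.1 -0.15 0 -24 0 1")

```text
time_s: 9.5
ee_pos: [0.5201, 0.0636, 0.0354]
ee_rot: [-1.461, 0.673, -0.668]
ft_force: [-1.1, 1.6, 1.0]
opening: -0.0002
```

```bash
python3 arc.py 55 16 120 125 130 135 140
```

```text
t=9.50 pos [0.5201 0.0636 0.0354] bay [-92.1  73. ] F [-1.1  1.6  1. ] rel-pivot [-56.1 -11. ] yaw-rel -62.5 q6 -0.66
120.0 [ 0.25  0.04 -0.08] [-0.1 -2.5 -0.3]
125.0 [ 0.74  0.04 -0.18] [-0.1 -7.5 -0.3]
130.0 [ 1.24  0.03 -0.23] [ -0.2 -12.5  -0.3]
135.0 [ 1.74  0.03 -0.24] [ -0.2 -17.5  -0.2]
140.0 [ 2.24  0.03 -0.21] [ -0.2 -22.5  -0.2]
```

Call:
move_arm(increments="0.3 0 -0.1 0 -3 0 1;0.75 0 -0.2 0 -8 0 1;1.25 0 -0.2 0 -13 0 1;1.75 0 -0.25 0 -18 0 1;2.25 0 -0.2 0 -23 0 1")

```text
time_s: 9.92
ee_pos: [0.5333, 0.045, 0.0358]
ee_rot: [-1.537, 0.359, -0.355]
ft_force: [-1.8, 0.1, 1.1]
opening: 0.0004
```

```bash
python3 arc.py 55 16 143 148 153 158 163;python3 - <<'E'
from fit import *
q,e=r.snapshot("side");p,_=r.snapshot("wrist")
cv2.imwrite("pics/s11.png",np.hstack([cv2.resize(p,(400,300)),cv2.resize(q[110:250,170:357],(400,300))]))
E
```

```text
t=9.92 pos [0.5333 0.045  0.0358] bay [-83.6  51.8] F [-1.8  0.1  1.1] rel-pivot [-47.6 -32.2] yaw-rel -39.4 q6 -1.10
143.0 [ 0.26  0.08 -0.06] [-0.2 -2.4 -0.2]
148.0 [ 0.75  0.07 -0.15] [-0.2 -7.4 -0.2]
153.0 [ 1.25  0.07 -0.21] [ -0.2 -12.4  -0.2]
158.0 [ 1.75  0.07 -0.22] [ -0.3 -17.4  -0.2]
163.0 [ 2.25  0.07 -0.19] [ -0.3 -22.4  -0.1]
```

View pics/s11.png

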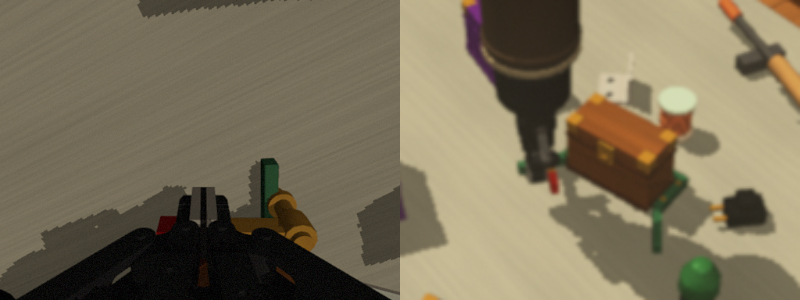

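Call:
move_arm(increments="0.3 0.1 -0.1 0 -3 0 1;0.75 0.1 -0.15 0 -8 0 1;1.25 0.1 -0.2 0 -13 0 1;1.75 0.1 -0.2 0 -18 0 1;2.25 0.1 -0.2 0 -23 0 1")

```text
time_s: 10.43
ee_pos: [0.553, 0.0331, 0.035]
ee_rot: [-1.565, 0.045, -0.044]
ft_force: [-1.4, 1.7, 0.1]
opening: 0.0002
```

```bash
python3 arc.py 55 16 166 170 174 177 180 183
```

```text
t=10.43 pos [0.553  0.0331 0.035 ] bay [-67.1  35.7] F [-1.4  1.7  0.1] rel-pivot [-31.1 -48.3] yaw-rel -16.6 q6 -1.52
166.0 [ 0.25 -0.   -0.05] [-0.3 -2.6 -0. ]
170.0 [ 0.64 -0.   -0.13] [-0.3 -6.6 -0. ]
174.0 [ 1.04 -0.   -0.18] [ -0.3 -10.6  -0. ]
177.0 [ 1.34 -0.   -0.21] [ -0.3 -13.6  -0. ]
180.0 [ 1.64 -0.   -0.21] [ -0.3 -16.6  -0. ]
183.0 [ 1.94 -0.   -0.2 ] [ -0.3 -19.6  -0. ]
```

Call:
move_arm(increments="0.25 0 0 0 -3 0 1;0.65 0 -0.1 0 -7 0 1;1.05 0 -0.2 0 -11 0 1;1.35 0 -0.2 0 -14 0 1;1.65 0 -0.2 0 -17 0 1")

```text
time_s: 10.85
ee_pos: [0.5692, 0.0302, 0.0352]
ee_rot: [-1.558, -0.186, 0.186]
ft_force: [-2.4, -2.4, -0.8]
opening: 0.0
```

```bash
python3 arc.py 55 16 180 ; python3 arc.py 55 12 180
```

```text
t=10.85 pos [0.5692 0.0302 0.0352] bay [-52.   29.1] F [-2.4 -2.4 -0.8] rel-pivot [-16.  -54.9] yaw-rel 0.3 q6 -1.82
180.0 [-0.    0.02 -0.01] [-0.3  0.3  0. ]
t=10.85 pos [0.5692 0.0302 0.0352] bay [-52.   29.1] F [-2.4 -2.4 -0.8] rel-pivot [-16.  -54.9] yaw-rel 0.3 q6 -1.82
180.0 [ 0.4   0.02 -0.01] [-0.3  0.3  0. ]
```

Force is still only about 3 N, so I'll creep on until it rises at the end stop.

Call:
move_arm(increments="0.1 0 0 0 0 0 1;0.2 0 0 0 0 0 1")

```text
time_s: 11.02
ee_pos: [0.5709, 0.0307, 0.0354]
ee_rot: [-1.558, -0.182, 0.183]
ft_force: [-5.2, -4.8, 1.9]
opening: 0.0001
```

Call:
move_arm(increments="0.1 0 0 0 0 0 1;0.2 0 0 0 0 0 1")

```text
time_s: 11.18
ee_pos: [0.571, 0.0308, 0.0352]
ee_rot: [-1.558, -0.176, 0.182]
ft_force: [-10.9, -9.3, 6.3]
opening: -0.0
```

```bash
python3 arc.py 55 12 180
python3 - <<'E'
from fit import *
q,e=r.snapshot("side");p,_=r.snapshot("wrist")
cv2.imwrite("pics/s12.png",np.hstack([cv2.resize(p,(400,300)),cv2.resize(q[110:250,170:357],(400,300))]))
E
```

```text
t=11.18 pos [0.571  0.0308 0.0352] bay [-50.1  29.4] F [-10.9  -9.3   6.3] rel-pivot [-14.1 -54.6] yaw-rel -0.2 q6 -1.81
180.0 [ 0.21  0.02 -0.04] [-0.3 -0.2 -0.2]
```

View pics/s12.png

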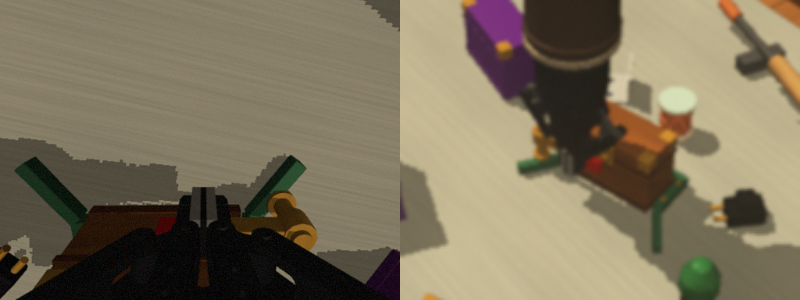

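The bar has stopped: the TCP holds at 571 mm while the force rises from 3 to 7 to 14 N. I'll retreat and check.

Call:
move_arm(increments="-0.5 0 0 0 0 0 1;-2 0 0 0 0 0 1;-4 0 0 0 0 0 1;-5 -3 0 0 0 0 1;-5 -6 0 0 0 0 1")

```text
time_s: 11.7
ee_pos: [0.5182, 0.0191, 0.0946]
ee_rot: [-1.558, -0.169, 0.184]
ft_force: [1.5, -0.2, 0.5]
opening: 0.0002
```

```bash
python3 inc.py .47 .30 .2 -2
```

```text
t=11.70 pos [0.5182 0.0191 0.0946] F [ 1.5 -0.2  0.5] tool x yaw 12.9 op 0.0002 q [-0.02  0.49  2.01  0.01  0.65 -1.83]
INC [  1.48 -10.36  28.53] [-0.32 14.89 -0.57]
```

Call:
move_arm(increments="0 -4 0 0 0 0 1;0 -8 0 0 4 0 1;1 -10 6 0 8 0 1;1.5 -10 14 0 15 0 1;1.5 -10 20 0 15 0 1")

```text
time_s: 12.12
ee_pos: [0.5052, 0.1358, 0.1941]
ee_rot: [-1.565, 0.044, -0.033]
ft_force: [1.6, 0.7, 0.2]
opening: 0.0
```

Call:
move_arm(increments="-1 0 20 0 0 0 1;-1 0 20 0 0 0 1;-1 0 20 0 0 0 1;-1 0 20 0 0 0 1;-1 0 20 0 0 0 1")

```text
time_s: 12.53
ee_pos: [0.5044, 0.3391, 0.1955]
ee_rot: [-1.564, 0.045, -0.036]
ft_force: [0.2, 0.5, -0.1]
opening: -0.0001
```

Run:
```python
from fit import *
print(r.observe()["ee_pos"])
p,d=r.snapshot("top");q,e=r.snapshot("side")
cv2.imwrite("pics/t13.png",np.hstack([cv2.resize(p[90:230,160:350],(400,300)),cv2.resize(q[130:250,200:360],(400,300))]))
for n,a,b in(("top",p,d),("side",q,e)):
    f=np.load(n+"0.npz");B,_,_=greenfit(f["p"],f["d"],n);bx=boxfit(a,b,n)
    c,s=np.cos(B[2]),np.sin(B[2]);v=np.array(bx[0][0])-B[:2];print(n,bx[0][2],np.degrees(B[2]),"box in bay",[v[0]*c+v[1]*s,-v[0]*s+v[1]*c])
    W=cloud(n,b);hsv=cv2.cvtColor(a,cv2.COLOR_BGR2HSV);L=W[...,:2]-B[:2];X=L[...,0]*c+L[...,1]*s;Y=-L[...,0]*s+L[...,1]*c
    red=((hsv[...,0]<6)|(hsv[...,0]>174))&(hsv[...,1]>150)&(abs(X)<.12)&(abs(Y)<.12)&(W[...,2]>.03)&(W[...,2]<.06)
    print("red",red.sum(),np.median(X[red]),np.median(Y[red]),np.median(W[red][:,2]))
    t=(abs(W[...,2]-.052)<.005)&(X<-.028)&(X>-.1)&(Y>-.02)&(Y<.07)
    if t.sum()>20:
        k=np.polyfit(Y[t],X[t],1);print("bar fit",t.sum(),np.degrees(np.arctan(k[0])),k)
```

```text
[0.50437027 0.33907155 0.1955202 ]
top 12.927020072937012 13.310590475377198 box in bay [np.float64(-8.301753734073957e-05), np.float64(0.0013072671392320024)]
red 48 -0.03528223504589639 0.01102211459303609 0.05320641706089554
bar fit 183 -0.7121300681526801 [-0.01242965 -0.03474096]
side 13.221786499023438 13.397200719188172 box in bay [np.float64(0.0017565594634359506), np.float64(0.0015192359230163635)]
red 49 -0.03708592977995244 0.011231318919372348 0.050040059226331125
bar fit 122 -0.9751782562141785 [-0.01702172 -0.03463271]
```

View pics/t13.png

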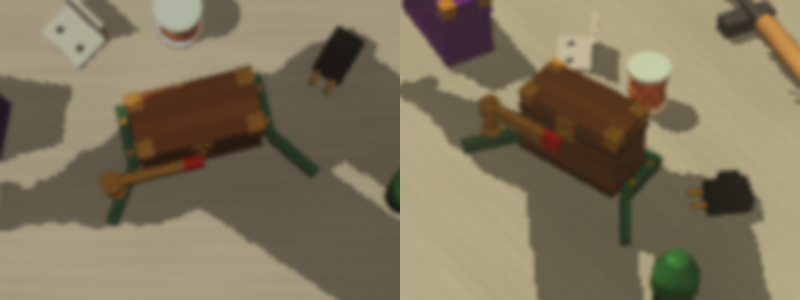

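The bar lies across the mouth, within 1° of straight. The red end's centre is at bay (-35, 11) mm where (-36, 11) is expected. The box is home and the bystanders are where they were. Handing in.

```bash
python3 -c "
from workcell import r
print(abs(r.observe()['joint_velocities']).max());print(r.job_done())"
```

```text
0.06678524969112636
the job is handed in; nothing more can be done
None
```

The job is done and handed in at about 12.6 s of the 58 s allowed. The interface gives no verdict.

**What I did:** I pushed the oak box flat into the bay with two spread fingertips about 19 mm above the bench. I stopped when the force rose to about 22 N against the back stop. Then, with the fingers shut, I swept the latch bar round until it stopped moving and the force rose to about 14 N.

**Last checks:**

| Check | Top camera | Side camera |
|---|---|---|
| Box from home, along x | -0.1 mm | +1.8 mm |
| Box from home, along y | +1.3 mm | +1.5 mm |
| Box yaw error | under 0.4° | under 0.2° |
| Latch bar off straight across | 0.7° | 1.0° |

- **Camera disagreement:** the cameras differ by about 2 mm on the box's position along x, which is about the calibration error.
- **Latch tip:** the red end is within about 1 mm of where it should be at the end stop.
- **Bystanders:** the valve, plug, coil and foot look unmoved in the pictures; I did not measure their positions.
- **Robot:** the arm was clear of everything at hand-in. Its joints still read up to 0.07 rad/s because I added no settling rows.

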